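Shut, pin and hold the press mould

TASK

Shut the lid of the steel press mould, push the long thin pin fully home through the lined-up holes of the two lugs and the lid's knuckle, and let go of the pin. Then press the round sprung pad on the lid all the way down with the gripper and finish while still holding it down, so that I can tie string round the mould. Leave everything else on the table where it is.

Things in the scene. Friction and masses are not known exactly. Their poses are not given: they have to be found in the camera images.
- mould: Steel press mould, an open box fixed to the table: 130 (x) by 110 (y) by 60 mm high. Origin: centre of its underside, on the table. x runs from the lugs at the front (-x) to the lid's hinge at the back (+x), y left, z up. Two upright lugs stand at the front, x = -91 to -65, y = -21 to -9 and y = 9 to 21 mm, tops at z = 114 mm. It has a thin 150 x 130 mm foot and cannot be moved.
- hasp (a point): Middle of the pin's way, on the hole axis, half-way between the two lugs; in the mould's frame at (-78, 0, 100) mm, axes as the mould's. The hole axis is the mould's y axis (level). The holes are 13 mm wide, right through both lugs and the lid's knuckle, countersunk 2 mm on the right (-y) side; the stack is 42 mm long. The pin may go in from either side.
- lid_hinge (a point): Middle of the lid's hinge line, in the mould's frame at (65, 0, 60) mm; the hinge axis is the mould's y axis. The lid is a steel plate 130 mm long (hinge line to front edge), 110 mm wide and 12 mm thick, its underside passing through the hinge line; when shut its top lies 72 mm above the table.
- lid (a joint): Angle of the lid in rad: 0 is shut (holes lined up), growing as its front edge rises, 1.4 at most. Starts at 0.7 to 1.2. A stiff friction hinge (0.4 N m): the lid stays where it is left, and stays shut. In the middle of its front edge stands the knuckle, a lug 14 mm thick in y and 26 mm long in x, that comes between the two fixed lugs and 114 mm above the table when shut.
- press_top (a point): Centre of the upper face of the black round pad on the lid, 48 mm in diameter, in the middle of the lid (65 mm from the hinge line). The face lies 22 mm above the lid's top when up, that is 94 mm above the table with the lid shut.
- press (a joint): Depth of the sprung pad in m: 0 is up, 0.008 is fully down. It takes about 5.4 N to start and 13 N to be fully down, and it springs back up when released.
- pin_grip (a point): Centre of the wooden handle of the long thin pin, which lies on the table on its handle, a block 45 (x) by 20 (y) by 30 mm high (z). x points along the steel shank, which starts at the handle's front face (22.5 mm from here) and runs level at this height: 10 mm in diameter, 56 mm long, the last 10 mm tapering to 5 mm. About 0.11 kg. Fully home, the front face rests on a lug.
- pin_mid (a point): Point on the axis of the long pin's shank 21 mm ahead of the handle's front face (43.5 mm from the handle's centre); it lies at the hasp point when the pin is fully home from either side.
- stub_grip (a point): Centre of the handle of another pin with the same wooden handle but a stubby thick shank, 18 mm in diameter and 34 mm long, which does not fit the holes. A bystander; the two pins may have changed places.
- jar_mid (a point): Jar with white cap, 68 mm in diameter, 95 mm high; point half-way up. A bystander.
- bowl_mid (a point): Small steel bowl, 110 mm across, 50 mm high; point half-way up. A bystander.
- cup_mid (a point): Steel cup, 72 mm across, 80 mm high; point half-way up. A bystander.
- mallet: Wooden mallet lying down, 190 mm long, 48 mm high; origin on its underside below the handle, 80 mm from the axis of the head, which lies to +x. A bystander.
- cleaver: Cleaver lying flat, blade 150 x 75 mm, 110 mm wooden handle; origin between blade and handle. A bystander.
- spoon: Spoon lying flat, 200 mm long; origin on its underside, handle to -x. A bystander.
- pin: The long thin pin itself; origin under the handle's centre, on its underside; axes as at point pin_grip.

How it is judged:
On the way, in this order (a step that is already met when the one before it is completed fails the run):
1. the lid is shut (value of joint lid below 0.035 rad), for 0.2 s.
2. the long pin is home through the lugs and the knuckle, and let go (distance between pin_mid and hasp below 0.009 m and angle between the x axis of pin_grip and the y axis of mould, either way round below 0.17 rad and value of joint lid below 0.035 rad and not (contact force between any of the fingers, the arm and pin above 0.3 N)), for 0.2 s.
At the end, for the whole second after the job is handed in: The program ends while the robot holds the pad down: the pad is at least 6 of its 8 mm down, pushed by the robot with more than 4 N, the lid is shut to within 0.035 rad, the pin is home to within 9 mm and 0.17 rad of the hole axis, and the robot does not touch the pin (all of step 2 and value of joint press above 0.006 m and contact force between any of the fingers, the arm and mould above 4 N); the arm keeps its last pose, push and grip.
It fails at once if a bystander (stubby pin, jar, bowl, cup, mallet, cleaver, spoon) is moved by more than 30 mm (distance of any of jar_mid, bowl_mid, cup_mid, mallet, cleaver, spoon, stub_grip from where it was at the start of the episode above 0.03 m).
It also fails if it takes over 56 s, if anything falls off the work surface, if the arm or the gripper's body presses on something with over 40 N, if the wrist force passes 120 N, or if a joint passes its speed limit or range.

ROBOT

A 6-joint arm with a two-finger parallel gripper is mounted at the origin on the work surface. World frame = base frame: x ahead of the robot, y to its left, z up, the work surface at z = 0. Lengths are in m, angles in rad, forces in N, time in s.
With the tool pointing down it reaches from about 0.325 to 0.925 m from the base axis. Payload 3.1 kg.
Tool frame: the origin (TCP) lies between the finger pads; the fingertips stand 22 mm ahead of it and the grasp point (between the pads) lies 3 mm ahead of it; z points along the fingers, y is the direction in which the jaws open and shut (so a half turn about z gives the same grasp; the last joint's range is limited). The gripper opens to 85 mm and grips with 20 to 120 N. Pads are 22 mm wide; open, the fingers measure 114 mm over their backs; the gripper's body (76 mm by 85 mm) begins 54 mm behind the grasp point. The pads swing forward as they close: fully open they stand 13 mm farther back than shut.
Start: joints at [-1.434, 0.217, 1.613, -0, 1.311, -0.112], TCP at [0.154, -0.606, 0.253] pointing down, gripper open.
Joint ranges: [-2.75, 2.75], [-0.78, 2.1], [0.31, 2.55], [-1.13, 4.27], [0.13, 2.63], [-2.58, 2.58]. Speed limits (rad/s): [2.79, 2.79, 3.14, 3.14, 3.14, 3.14].

INTERFACE

Orientations are given as a unit quaternion [x, y, z, w].
In Python, from rig import robot, imaging gives the robot as it stands. Calls block until the motion is done:
- robot.goto(position, orientation): joint-space move of the TCP to a pose.
- robot.line_to(position, orientation=None, max_speed=0.15, guard=None): straight line of the TCP; orientation=None keeps the orientation; max_speed is the mean speed in m/s. With guard (N) it stops when the force on the tool has changed by that much, and returns True; else False.
- robot.movej(angles): joint-space move.
- robot.gripper_to(opening, strength=None): finger opening in m; strength is the grip in N (None keeps the last); returns when the fingers have stopped.
- robot.sleep(seconds).
- robot.solve_ik(position, orientation): joint angles nearest the present ones, or None.
- robot.get_state(): the state.
- imaging.capture(name): name is "side" or "top"; returns a dict with "img" (384x512x3 uint8, blue, green, red), "range_z" (384x512 float32, m along the optical axis (not along the pixel's ray), 0 where there is no reading), "fx", "fy", "cx", "cy" (pixels), "eye" and "orientation" of the camera in the world. Camera axes: x right, y down, z forward; pixel columns grow to the right and rows downward; lengths in m; the calibration is good to about 2 mm. A picture is of the moment at which its call begins.
A pose or a line that the arm cannot do raises robot.PlanningError and nothing moves.
- robot.sign_off(): hands the job in, once; it reports no verdict.
The state is a dict: "clock": time; "joint_pos": joint angles; "qd": joint speeds; "joint_torque": joint torques, N m; "tool_pos": TCP position; "tcp_rot": TCP orientation; "force": force on the tool from outside, world axes, zero at the start; "ft_torque": the same for the moment, N m; "opening": finger opening in m.
Only numpy, scipy, OpenCV 4.12 (cv2) and the standard library are available. Lean on these libraries where they do the work, as an engineer would, in place of code of your own. Each camera call takes 0.05 s, during which the arm holds its last target. There are 200 camera calls.

## Working session

There is one attempt and no reset: what is moved stays moved. The work goes in short steps, each a Python script; the robot and the scene stay as the last script left them, time stands still between calls to the robot, and variables do not carry over. Pictures are saved under pics/ and viewed, about 8 in all and at most 12, crops included, and the job is handed in when it is done.

```bash
mkdir -p pics; ls; python3 - <<'E'
from rig import robot, imaging
import cv2,numpy as np
for n in("top","side"):
    c=imaging.capture(n); cv2.imwrite(f"pics/{n}0.png",c["img"]); np.savez(f"{n}0.npz",**c)
    print(n,c["fx"],c["fy"],c["cx"],c["cy"],c["eye"],c["orientation"],(c["range_z"]>0).mean())
s=robot.get_state(); print(s["clock"],s["tool_pos"],s["tcp_rot"],s["force"],s["opening"])
E
```

```text
pics
top 360.75823631459576 360.75823631459576 251.93887384500033 193.6935682835372 [ 0.41585268 -0.0076343   1.07876182] [-0.6971814   0.71330079 -0.04488017  0.05590927] 0.9961446126302084
side 436.6481567421325 436.6481567421325 252.6669421151691 196.8651030793007 [-0.00665518  0.60829894  1.13916196] [-0.36250505  0.87221394 -0.30525364  0.1210502 ] 0.9959259033203125
0.1 [ 0.15384772 -0.60504572  0.25209721] [ 9.92268274e-01  1.24106649e-01 -1.90838100e-05 -1.10078752e-03] [-0.69518613  0.47103331 -0.08625669] 0.08518812272859862
```

View pics/top0.png

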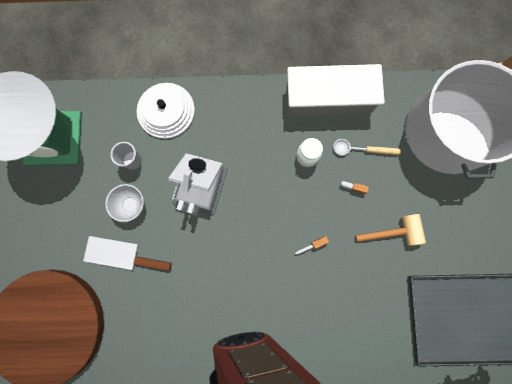

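View pics/side0.png

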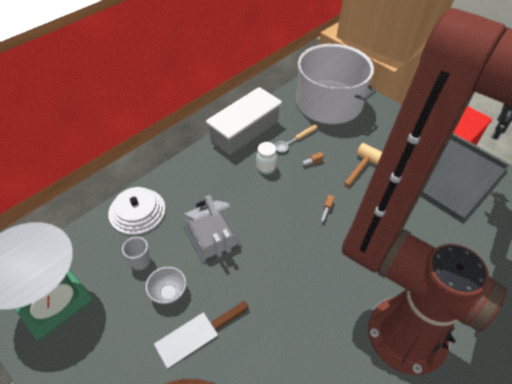

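The top view shows the mould at about (200,183) with its lugs at (180,208) and (192,210). The lid stands open towards the back. The long pin's handle is at (320,243) with its tip at (296,253), and the stub pin is at (360,188). The side view shows the mould at (212,230), its lugs at (228,255), and the pin at (328,205). Next I'll measure with depth and take zoomed crops.

```bash
cat > h.py <<'E'
import numpy as np,cv2
from scipy.spatial.transform import Rotation as R
def cloud(c):
    v,u=np.mgrid[0:384,0:512]; z=c["range_z"]
    p=np.stack([(u-c["cx"])/c["fx"]*z,(v-c["cy"])/c["fy"]*z,z],-1)
    return p@R.from_quat(c["orientation"]).as_matrix().T+c["eye"]
def ray(c,u,v,h):
    d=R.from_quat(c["orientation"]).apply([(u-c["cx"])/c["fx"],(v-c["cy"])/c["fy"],1]); e=np.array(c["eye"])
    return e+d*(h-e[2])/d[2]
def proj(c,p):
    q=R.from_quat(c["orientation"]).inv().apply(np.asarray(p)-c["eye"]); return q[...,:2]/q[...,2:]*c["fx"]+[c["cx"],c["cy"]]
E
python3 - <<'E'
from h import *
t=np.load("top0.npz");s=np.load("side0.npz")
a=cv2.resize(t["img"][145:225,160:240],(400,400),interpolation=2)
b=cv2.resize(s["img"][190:270,175:255],(400,400),interpolation=2)
cv2.imwrite("pics/crop0.png",np.hstack([a,b]))
for n,c in(("top",t),("side",s)):
    P=cloud(c)
    hsv=cv2.cvtColor(c["img"],cv2.COLOR_BGR2HSV)
    m=((hsv[...,0]<20)&(hsv[...,1]>130)&(hsv[...,2]>70)).astype(np.uint8)
    k,l,st,ce=cv2.connectedComponentsWithStats(m)
    for i in range(1,k):
        if 20<st[i,4]<150:
            r=ray(c,*ce[i],.03)
            (cx,cy),wh,an=cv2.minAreaRect(np.array([ray(c,u,v,.03)[:2] for v,u in np.argwhere(l==i)],np.float32))
            print(n,ce[i],st[i,4],r.round(4),np.round([cx,cy,*wh,an],3))
    print(n,"table z",np.median(P[...,2][P[...,2]<.05]).round(4))
    # mould region points
    near=np.hypot(P[...,0]-.43,P[...,1]-.15)<.16
    lug=near&(abs(P[...,2]-.114)<.005)
    print("lugs",[ (tuple(x),P[tuple(x)].round(3).tolist()) for x in np.argwhere(lug)][:60])
E
```

```text
top [28.35   0.475] 120 [1.2123 0.7132 0.03  ] [1.2100e+00 6.9000e-01 2.3100e-01 7.0000e-03 8.8035e+01]
top [359.83636364 188.18181818] 110 [ 0.5754 -0.3092  0.03  ] [ 5.7500e-01 -3.0900e-01  4.2000e-02  2.3000e-02  7.2897e+01]
top [319.68627451 242.02941176] 102 [ 0.4218 -0.1844  0.03  ] [ 4.2200e-01 -1.8400e-01  1.9000e-02  4.3000e-02  2.4863e+01]
top table z 0.0001
lugs [((np.int64(200), np.int64(179)), [0.542, 0.204, 0.114]), ((np.int64(200), np.int64(180)), [0.542, 0.201, 0.114]), ((np.int64(200), np.int64(181)), [0.542, 0.199, 0.111]), ((np.int64(201), np.int64(179)), [0.539, 0.204, 0.114]), ((np.int64(201), np.int64(180)), [0.539, 0.201, 0.114]), ((np.int64(201), np.int64(181)), [0.539, 0.198, 0.113]), ((np.int64(201), np.int64(182)), [0.539, 0.195, 0.114]), ((np.int64(201), np.int64(183)), [0.54, 0.193, 0.11]), ((np.int64(202), np.int64(178)), [0.536, 0.206, 0.117]), ((np.int64(202), np.int64(179)), [0.537, 0.204, 0.112]), ((np.int64(202), np.int64(180)), [0.537, 0.201, 0.115]), ((np.int64(202), np.int64(181)), [0.537, 0.198, 0.113]), ((np.int64(202), np.int64(182)), [0.537, 
[... 6436 characters left out ...]
6, 0.202, 0.113]), ((np.int64(236), np.int64(215)), [0.533, 0.202, 0.117]), ((np.int64(236), np.int64(216)), [0.531, 0.199, 0.115]), ((np.int64(236), np.int64(225)), [0.516, 0.179, 0.111]), ((np.int64(236), np.int64(226)), [0.513, 0.178, 0.112]), ((np.int64(236), np.int64(227)), [0.51, 0.178, 0.116]), ((np.int64(236), np.int64(228)), [0.509, 0.175, 0.114]), ((np.int64(237), np.int64(214)), [0.531, 0.207, 0.119]), ((np.int64(237), np.int64(215)), [0.529, 0.205, 0.119]), ((np.int64(237), np.int64(216)), [0.528, 0.202, 0.116]), ((np.int64(237), np.int64(217)), [0.528, 0.198, 0.113]), ((np.int64(237), np.int64(218)), [0.526, 0.196, 0.113]), ((np.int64(237), np.int64(226)), [0.511, 0.18, 0.111])]
```

View pics/crop0.png

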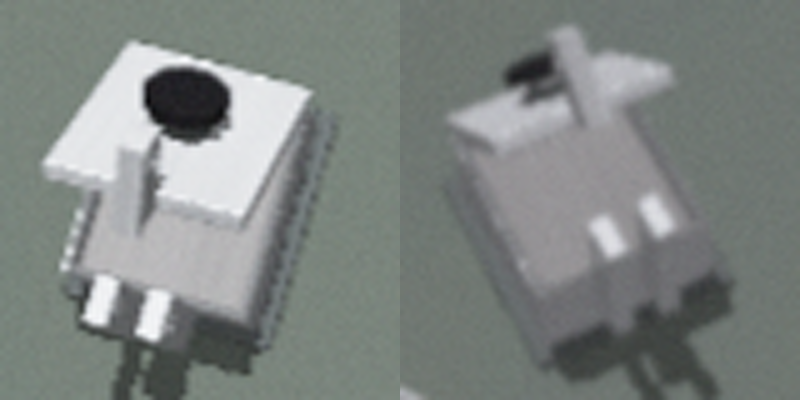

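The crop shows the lid open at about 1 rad. The lug tops are bright, the knuckle is in the middle of the front edge, and the pad is black. Next I'll fit the mould pose from the lug tops and the lid plane.

```bash
python3 - <<'E'
from h import *
for n in("top","side"):
    c=np.load(n+"0.npz");P=cloud(c); g=c["img"].max(-1)
    near=np.hypot(P[...,0]-.58,P[...,1]-.17)<.15
    # lugs: bright, z~.114
    m=(near&(abs(P[...,2]-.114)<.006)&(g>(175 if n=="top" else 150))).astype(np.uint8)
    k,l,st,ce=cv2.connectedComponentsWithStats(m)
    cs=[]
    for i in range(1,k):
        if st[i,4]>8:
            r=ray(c,*ce[i],.114); print(n,"lug",ce[i].round(1),st[i,4],r.round(4))
    # lid plane: RANSAC-free: top view bright lid px above .12
    q=P[near&(P[...,2]>.085)&(P[...,0]>.56)]
    rng=np.random.default_rng(0);best=0
    for _ in range(500):
        a=q[rng.choice(len(q),3,False)];nn=np.cross(a[1]-a[0],a[2]-a[0]);L=np.linalg.norm(nn)
        if L<1e-5: continue
        nn/=L; ok=abs((q-a[0])@nn)<.003
        if ok.sum()>best: best=ok.sum();bo=ok
    Q=q[bo];cc=Q.mean(0);nn=np.linalg.svd(Q-cc)[2][2];nn*=np.sign(nn[2])
    print(n,"plane",best,len(q),cc.round(3),nn.round(3),"yaw",np.degrees(np.arctan2(nn[1],nn[0])).round(1),"angle",np.arccos(nn[2]).round(3))
    # silhouette of the lower body/foot
    d=near&(P[...,2]>.03)
    print(n,"rect >30mm",cv2.minAreaRect(P[d][:,:2].astype(np.float32)))
    b=near&(P[...,2]>.05)&(P[...,2]<.068); print(n,"z60 rect",cv2.minAreaRect(P[b][:,:2].astype(np.float32)))
E
```

```text
top lug [183.3 165.6] 38 [0.6371 0.1925 0.114 ]
top lug [209.5 172.7] 43 [0.6154 0.1206 0.114 ]
top lug [179.7 204.5] 43 [0.5299 0.2017 0.114 ]
top lug [190.1 207.4] 47 [0.5213 0.1733 0.114 ]
top plane 713 1157 [0.611 0.158 0.13 ] [ 0.674 -0.204  0.71 ] yaw -16.9 angle 0.782
top rect >30mm ((0.5916011929512024, 0.16822652518749237), (0.11088360846042633, 0.16385594010353088), 72.99810028076172)
top z60 rect ((0.5915834903717041, 0.16840803623199463), (0.11073816567659378, 0.16379953920841217), 73.12838745117188)
side lug [225.5 233. ] 41 [0.5209 0.1727 0.114 ]
side lug [215.8 237.2] 40 [0.5296 0.2014 0.114 ]
side plane 242 522 [0.607 0.169 0.137] [ 0.661 -0.186  0.727] yaw -15.7 angle 0.757
side rect >30mm ((0.5902562141418457, 0.16655048727989197), (0.11144991219043732, 0.1678844541311264), 73.45818328857422)
side z60 rect ((0.5898796916007996, 0.16650913655757904), (0.11137191206216812, 0.16386784613132477), 73.05028533935547)
```

```bash
cat >> h.py <<'E'
YAW=np.radians(-16.9); M0=np.array([.5255,.1873,0])+R.from_euler('z',YAW).apply([.078,0,0])
def W(x,y,z): return R.from_euler('z',YAW).apply([x,y,z])+M0   # mould frame -> world
def down(a): # tool z down, tool y along world heading a
    c,s=np.cos(a),np.sin(a); yv=np.array([c,s,0]); zv=np.array([0,0,-1.]); return R.from_matrix(np.c_[np.cross(yv,zv),yv,zv]).as_quat()
def pick(robot,p,a): # choose the half-turn with the smaller joint 6
    return min((q for q in(down(a),down(a+np.pi)) if robot.solve_ik(p,q) is not None),key=lambda q:abs(robot.solve_ik(p,q)[5]))
E
python3 - <<'E'
from h import *
from rig import robot,imaging
robot.gripper_to(0.0)
def tcp(a,r=.115,gap=0.): # front lower corner of the tips on the lid top
    u=np.array([-np.cos(a),np.sin(a)]);n=np.array([np.sin(a),np.cos(a)])
    k=np.array([.065,.060])+r*u+(.012+gap)*n
    return W(k[0]+.0145,-.038,k[1]+.022)
p=tcp(.78,gap=.03); up=p+[0,0,.12]
q=pick(robot,p,YAW)
robot.goto(up,q); print("up",robot.get_state()["tool_pos"],up)
robot.line_to(p,q,max_speed=.15); F0=np.array(robot.get_state()["force"])
for a in np.linspace(.78,.0,9): robot.line_to(tcp(a,gap=0.),q,max_speed=.12)
s=robot.get_state();print(s["clock"],s["tool_pos"],np.array(s["force"])-F0)
g=robot.line_to(tcp(0,gap=-.006),q,max_speed=.03,guard=20)
s=robot.get_state();print(g,s["clock"],s["tool_pos"],np.array(s["force"])-F0)
robot.sleep(.3)
robot.line_to(tcp(0,gap=.1),q)
robot.gripper_to(.06)
c=imaging.capture("side"); np.savez("side1.npz",**c); t=imaging.capture("top"); np.savez("top1.npz",**t)
cv2.imwrite("pics/s1.png",np.hstack([cv2.resize(x["img"][a:a+130,b:b+130],(400,400)) for x,a,b in((c,165,150),(t,120,130))]))
E
```

```text
up [0.61535128 0.11941489 0.31262202] [0.61518921 0.12033518 0.3127355 ]
7.2417 [0.55538081 0.13860348 0.09428961] [0.06777702 2.08017078 0.11050918]
True 7.45 [0.55554035 0.13861936 0.09408727] [-1.95898755  1.19580314  5.00116946]
```

View pics/s1.png

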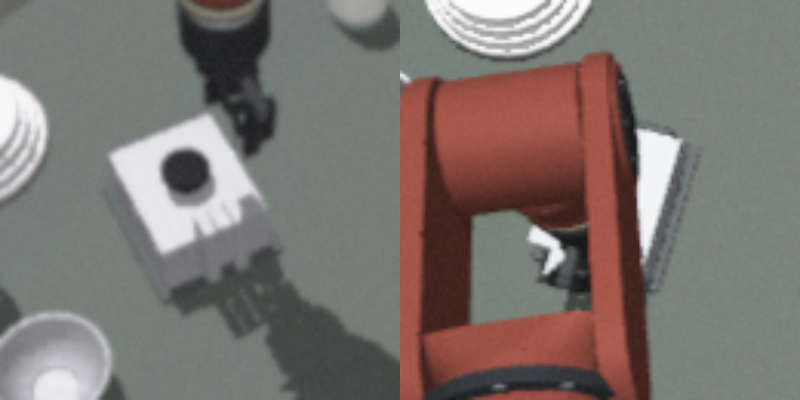

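The side half of the picture shows the lid flat and the knuckle between the lugs (near 215,215). The tips met the lid at z = 72 mm, so it is shut. Now I'll grasp the pin, lift it and look.

```bash
python3 - <<'E'
from h import *
from rig import robot,imaging
c=np.load("side1.npz");P=cloud(c)
q=P[(c["img"].min(-1)>150)&(np.hypot(P[...,0]-M0[0],P[...,1]-M0[1])<.09)&(abs(P[...,2]-.072)<.02)]
A=np.linalg.lstsq(np.c_[(q-M0)@R.from_euler('z',YAW).as_matrix()[:,:2],np.ones(len(q))],q[:,2],rcond=None)[0];print("lid slope/z",A.round(4),len(q))
p=np.array([.4207,-.1838,.028]); a=np.radians(24.8)
hp=W(-.078,-.112,.19)
# half turn serving both poses
q0=min((0,np.pi),key=lambda h:abs(robot.solve_ik(p,down(a+h))[5])+abs(robot.solve_ik(hp,down(YAW+h))[5]))
print("half",q0,robot.solve_ik(p,down(a+q0))[5],robot.solve_ik(hp,down(YAW+q0))[5])
qa=down(a+q0)
robot.goto(p+[0,0,.15],qa); robot.line_to(p+[0,0,.05],qa); g=robot.line_to(p,qa,max_speed=.08,guard=12)
print("guard",g,robot.get_state()["tool_pos"])
robot.gripper_to(.0,60); s=robot.get_state();print("open",s["opening"],s["tool_pos"])
robot.line_to(p+[0,0,.16],qa)
robot.goto(hp,down(YAW+q0)); s=robot.get_state();print(s["clock"],s["opening"],s["tool_pos"],hp,s["force"])
for n in("side","top"):
    c=imaging.capture(n);np.savez(n+"2.npz",**c)
    u,v=proj(c,hp+[0,0,-.013]).astype(int);print(n,u,v)
    x0,y0=max(u-50,0),max(v-50,0)
    cv2.imwrite(f"pics/{n}2.png",cv2.resize(c["img"][y0:y0+100,x0:x0+100],(500,500),interpolation=2));print(x0,y0)
E
python3 -c "
import cv2,numpy as np
cv2.imwrite('pics/p2.png',np.hstack([cv2.resize(cv2.imread('pics/%s2.png'%n),(400,400)) for n in('side','top')]))"
```

```text
lid slope/z [-0.0026 -0.0027  0.0728] 950Traceback (most recent call last):
  File "<stdin>", line 9, in <module>
  File "<stdin>", line 9, in <lambda>
TypeError: 'NoneType' object is not subscriptable
[ WARN:0@0.008] global loadsave.cpp:275 findDecoder imread_('pics/side2.png'): can't open/read file: check file path/integrity
Traceback (most recent call last):
cv2.error: OpenCV(4.12.0) /io/opencv/modules/imgproc/src/resize.cpp:4208: error: (-215:Assertion failed) !ssize.empty() in function 'resize'
```

The lid is flat (slope -0.003, z 72.8 mm). One of the half turns can't be reached, so I'll handle that.

```bash
cat > grab.py <<'E'
from h import *
from rig import robot,imaging
p=np.array([.4207,-.1838,.028]); a=np.radians(24.8)
hp=W(-.078,-.112,.19)
J={h:(robot.solve_ik(p,down(a+h)),robot.solve_ik(hp,down(YAW+h))) for h in(0,np.pi)}
print({h:[None if j is None else round(float(j[5]),2) for j in v] for h,v in J.items()})
q0=[h for h,v in J.items() if all(j is not None for j in v)][0]
qa=down(a+q0)
robot.goto(p+[0,0,.15],qa); robot.line_to(p+[0,0,.05],qa); g=robot.line_to(p,qa,max_speed=.08,guard=12)
print("guard",g,robot.get_state()["tool_pos"])
robot.gripper_to(.0,60); s=robot.get_state();print("open",s["opening"],s["tool_pos"])
robot.line_to(p+[0,0,.16],qa)
robot.goto(hp,down(YAW+q0)); s=robot.get_state();print(s["clock"],s["opening"],s["tool_pos"],hp,s["force"])
o=[]
for n in("side","top"):
    c=imaging.capture(n);np.savez(n+"2.npz",**c)
    u,v=proj(c,hp+[0,0,-.013]).astype(int)
    x0,y0=max(u-50,0),max(v-50,0);print(n,u,v,x0,y0)
    o.append(cv2.resize(c["img"][y0:y0+100,x0:x0+100],(400,400),interpolation=2))
cv2.imwrite("pics/p2.png",np.hstack(o))
E
python3 grab.py
```

```text
{0: [-1.0, 0.32], 3.141592653589793: [2.14, None]}
guard False [ 0.42098026 -0.18399981  0.02818802]
open 0.018929796687244538 [ 0.42139076 -0.18423453  0.02870999]
15.0333 0.018463531743990333 [0.49263882 0.07969272 0.18940199] [0.49294135 0.08013688 0.19      ] [ 0.54208494  0.42607638 -1.40483948]
side 256 206 206 156
top 222 215 172 165
```

View pics/p2.png

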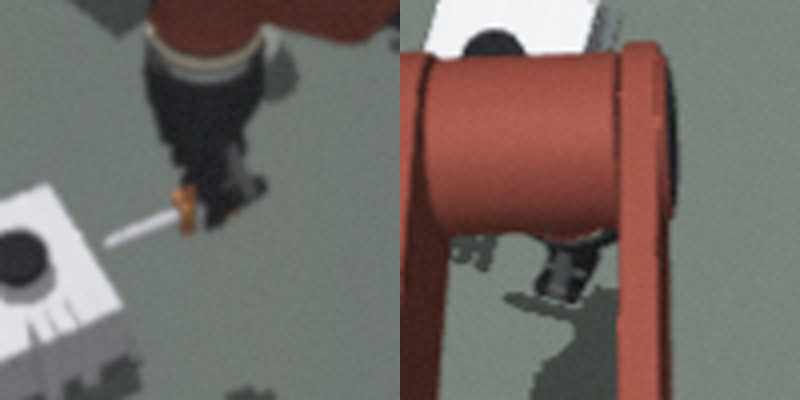

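The side crop shows the pin in hand. The shank runs from (178,215) to its tip at (105,245) in the crop, pointing at the mould. I'll check those against the projected prediction.

```bash
python3 - <<'E'
from h import *
from rig import robot
c=np.load("side2.npz");im=c["img"].astype(int)
s=robot.get_state();T=np.array(s["tool_pos"]);z=T[2]-.0135
d=R.from_euler('z',YAW).apply([0,1,0])
T[2]=z
pr=proj(c,T+np.array([[22.5],[43.5],[60],[78.5]])*1e-3*d);print(pr.round(1))
m=np.zeros((384,512),np.uint8);m[200:225,226:252]=(im[200:225,226:252].min(-1)>150)
k,l,st,ce=cv2.connectedComponentsWithStats(m)
for i in range(1,k):
    if st[i,4]>15:
        pts=np.argwhere(l==i)[:,::-1].astype(np.float32);L=cv2.fitLine(pts,2,0,.01,.01).ravel()
        print(st[i],ce[i].round(1),"dir",np.degrees(np.arctan2(L[1],L[0])).round(1))
e=pr[3]-pr[0];print("pred dir",np.degrees(np.arctan2(e[1],e[0])).round(1),"px/mm",np.linalg.norm(e)/56)
E
```

```text
[[249.2 209.7]
 [242.4 212.5]
 [237.  214.8]
 [230.9 217.4]]
[232 208  18  10  56] [241.1 212.4] dir -22.9
[226 214   6  11  37] [227.6 220.6] dir 71.1
pred dir 157.1 px/mm 0.354164503190442
```

Direction and offset agree to about 1 mm, and the handle may sit about 3 mm back in the grip. Now I'll insert it under a force guard.

```bash
cat > ins.py <<'E'
from h import *
from rig import robot,imaging
q=down(YAW);Z=.1137
def rel(): 
    s=robot.get_state();r=R.from_euler('z',-YAW);return (r.apply(np.array(s["tool_pos"])-M0)*1e3).round(1),r.apply(s["force"]).round(1),round(s["clock"],1)
robot.line_to(W(-.078,-.112,Z),q,max_speed=.1);robot.sleep(.2);print(rel())
g=robot.line_to(W(-.078,-.075,Z),q,max_speed=.05,guard=10);print(g,rel())
if not g:
    g=robot.line_to(W(-.078,-.034,Z),q,max_speed=.04,guard=15);print(g,rel())
c=imaging.capture("side");np.savez("side3.npz",**c)
cv2.imwrite("pics/s3.png",cv2.resize(c["img"][180:270,180:280],(600,540),interpolation=2))
E
python3 ins.py
```

```text
(array([ -77.3, -111.8,  114.6]), array([ 0.6,  0.4, -1.1]), 16.2)
False (array([-78.1, -75.1, 113.6]), array([-0.1,  0.3, -1.3]), 17.1)
True (array([-78.4, -41.9, 113.1]), array([ 0.6, -0.2, -0.8]), 18.0)
```

View pics/s3.png

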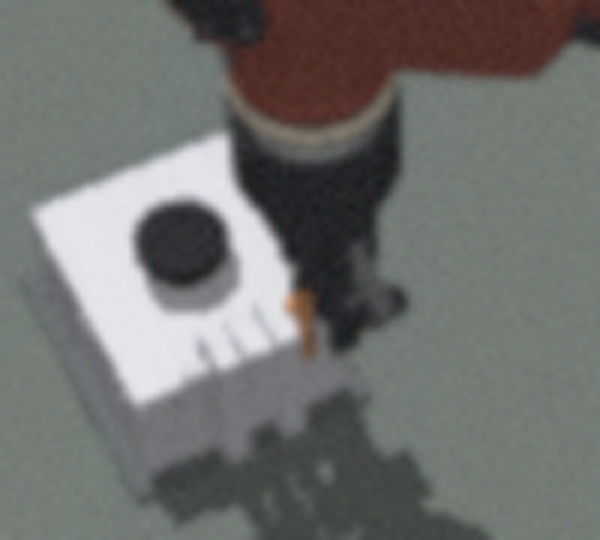

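The crop shows the orange handle at (305,320) against the right lug, and the guard fired at y = -41.9 mm, so it is seated. I'll release, retreat and look.

```bash
python3 - <<'E'
from h import *
from rig import robot,imaging
robot.gripper_to(.045); robot.sleep(.2)
p=np.array(robot.get_state()["tool_pos"]);robot.line_to(p+[0,0,.12])
robot.gripper_to(0)
robot.goto(W(0,0,.20),pick(robot,W(0,0,.116),YAW)); s=robot.get_state();print(s["clock"],s["force"],s["tool_pos"],W(0,0,.2))
o=[]
for n in("side","top"):
    c=imaging.capture(n);np.savez(n+"4.npz",**c)
    pr=proj(c,np.array([W(-.078,-.0435,.1),W(-.078,.035,.1),W(0,0,.094)]));print(n,pr.round(1))
    u,v=pr[0].astype(int)
    hsv=cv2.cvtColor(c["img"],cv2.COLOR_BGR2HSV);m=((hsv[...,0]<20)&(hsv[...,1]>130)&(hsv[...,2]>70)).astype(np.uint8)
    b=np.zeros_like(m);b[v-14:v+14,u-14:u+14]=m[v-14:v+14,u-14:u+14]
    pts=np.array([ray(c,x,y,.1) for y,x in np.argwhere(b)])
    if len(pts):
        r=R.from_euler('z',-YAW).apply(pts-M0)*1e3;print(len(pts),r.mean(0).round(1),[np.round(k,1) for k in cv2.minAreaRect(r[:,:2].astype(np.float32))])
    o.append(cv2.resize(c["img"][v-50:v+50,u-50:u+50],(400,400),interpolation=2))
cv2.imwrite("pics/p4.png",np.hstack(o))
E
```

```text
20.5083 [-0.6687631   0.13133501  0.2312057 ] [0.59998497 0.16455845 0.19894794] [0.60013146 0.16462523 0.2       ]
side [[234.6 231.8]
 [209.5 242.7]
 [209.4 219.1]]
106 [-79.2 -48.4 100. ] [array([-78.6, -48.8]), array([38.5, 29.9]), np.float64(87.9)]
top [[201.2 210.8]
 [173.8 203.1]
 [194.7 179.9]]
271 [-83.6 -28.2 100. ] [array([-75.9, -35.2]), array([74.7, 62.9]), np.float64(17.1)]
```

View pics/p4.png

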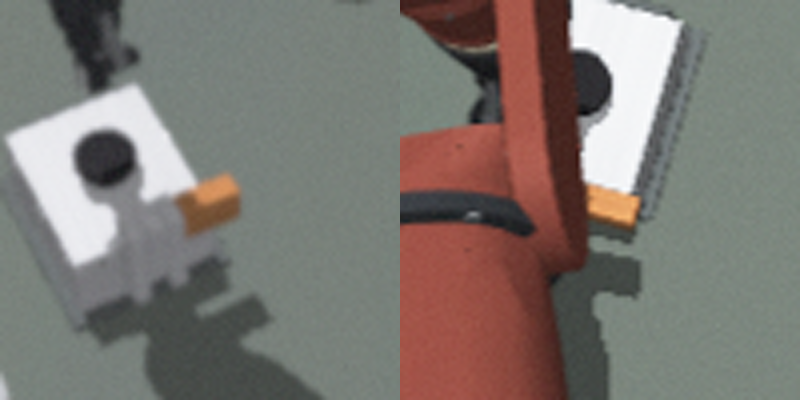

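The side crop shows the handle at (208,205) abutting the right lug. The measured centroid mixes the handle's top and side faces, so I'll compare it with the centroid of a seated handle's projected box.

```bash
python3 - <<'E'
from h import *
import itertools
c=np.load("side4.npz")
B=[W(-.078+x,-.0435+y,.1+z) for x,y,z in itertools.product((-.01,.01),(-.0225,.0225),(-.015,.015))]
h=cv2.convexHull(proj(c,np.array(B)).astype(np.float32));M=cv2.moments(h);u=np.array([M["m10"],M["m01"]])/M["m00"]
hsv=cv2.cvtColor(c["img"],cv2.COLOR_BGR2HSV);m=((hsv[...,0]<20)&(hsv[...,1]>130)&(hsv[...,2]>70))
b=np.zeros_like(m);b[218:246,220:249]=m[218:246,220:249];v=np.argwhere(b).mean(0)[::-1]
e=[R.from_euler('z',-YAW).apply(ray(c,*k,.1)-M0)*1e3 for k in(u,v)]
print(u,M["m00"],v,b.sum(),e[0].round(1),e[1].round(1))
E
```

```text
[234.58308789 231.74682795] 193.72599677566905 [236.32075472 231.43396226] 106 [-77.9 -43.5 100. ] [-79.2 -48.4 100. ]
```

```bash
python3 - <<'E'
from h import *
import itertools
c=np.load("side4.npz")
hsv=cv2.cvtColor(c["img"],cv2.COLOR_BGR2HSV)
b=np.zeros((384,512),np.uint8);b[215:249,218:252]=((hsv[...,0]<25)&(hsv[...,1]>70))[215:249,218:252]
k,l,st,ce=cv2.connectedComponentsWithStats(b);i=1+st[1:,4].argmax();print("meas bbox",st[i],ce[i].round(1))
for y in(-.0435,-.0485,-.0535):
    B=[W(-.078+x,y+yy,.1+z) for x,yy,z in itertools.product((-.01,.01),(-.0225,.0225),(-.015,.015))]
    h=cv2.convexHull(proj(c,np.array(B)).astype(np.float32));M=cv2.moments(h);print(y,h.min((0,1)),np.ptp(h,(0,1)),M["m10"]/M["m00"],M["m01"]/M["m00"],M["m00"])
E
```

```text
meas bbox [228 224  16  16 163] [236.2 231.5]
-0.0435 [225.75249 223.20145] [17.492111 17.169708] 234.58308789278348 231.74682794948814 193.72599677566905
-0.0485 [227.34499 222.53151] [17.438248 17.148605] 236.14842159703133 231.06639842993758 193.32306766067632
-0.0535 [228.93362 221.86316] [17.384583 17.127579] 237.70999468500685 230.38760121278457 192.9216895753052
```

The handle appears to be 2–4 mm short of home. That is inside tolerance, but nudging its back face with closed fingers under a guard is cheap and also measures it.

```bash
python3 - <<'E'
from h import *
from rig import robot,imaging
q=pick(robot,W(-.078,-.1,.12),YAW);Z=.118
def rel():
    s=robot.get_state();r=R.from_euler('z',-YAW);return (r.apply(np.array(s["tool_pos"])-M0)*1e3).round(1),r.apply(s["force"]).round(1),round(s["clock"],1)
robot.goto(W(-.078,-.110,.2),q);robot.line_to(W(-.078,-.110,Z),q);robot.sleep(.2);print(rel())
g=robot.line_to(W(-.078,-.068,Z),q,max_speed=.03,guard=12);print("nudge",g,rel())
robot.line_to(W(-.078,-.105,Z),q,max_speed=.1);robot.line_to(W(-.078,-.110,.2),q)
c=imaging.capture("side");np.savez("side5.npz",**c)
hsv=cv2.cvtColor(c["img"],cv2.COLOR_BGR2HSV)
b=np.zeros((384,512),np.uint8);b[215:249,218:252]=((hsv[...,0]<25)&(hsv[...,1]>70))[215:249,218:252]
k,l,st,ce=cv2.connectedComponentsWithStats(b);i=1+st[1:,4].argmax();print("meas bbox",st[i],ce[i].round(1))
E
```

```text
(array([ -76.8, -109.6,  119.4]), array([-0.9, -0.4,  0.5]), 22.1)
nudge True (array([-78.5, -81.2, 117.7]), array([ 0.6, -2.4,  1.4]), 23.1)
meas bbox [228 225  16  15 163] [236.2 231.5]
```

The fingers stopped at the handle without moving it, and touch and vision both suggest about 4 mm short. I'll push once more, slowly and more firmly, to see whether it really is seated.

```bash
python3 - <<'E'
from h import *
from rig import robot,imaging
q=pick(robot,W(-.078,-.1,.12),YAW);Z=.1125
def rel():
    s=robot.get_state();r=R.from_euler('z',-YAW);return (r.apply(np.array(s["tool_pos"])-M0)*1e3).round(1),r.apply(s["force"]).round(1),round(s["clock"],1)
robot.line_to(W(-.078,-.110,Z),q);robot.sleep(.3);robot.line_to(W(-.078,-.0845,Z),q,max_speed=.06);print(rel())
for y in np.arange(-.083,-.070,.001):
    g=robot.line_to(W(-.078,y,Z),q,max_speed=.02,guard=28);robot.sleep(.1);r=rel();print(round(y*1e3),g,r)
    if g or r[1][1]<-25: break
robot.line_to(W(-.078,-.110,Z),q,max_speed=.1);robot.line_to(W(-.078,-.110,.2),q)
c=imaging.capture("side");np.savez("side6.npz",**c)
hsv=cv2.cvtColor(c["img"],cv2.COLOR_BGR2HSV)
b=np.zeros((384,512),np.uint8);b[215:249,218:252]=((hsv[...,0]<25)&(hsv[...,1]>70))[215:249,218:252]
k,l,st,ce=cv2.connectedComponentsWithStats(b);i=1+st[1:,4].argmax();print("meas bbox",st[i],ce[i].round(1),rel())
cv2.imwrite("pics/s6.png",cv2.resize(c["img"][200:260,190:270],(800,600),interpolation=2))
E
```

```text
(array([-78.2, -84.2, 112.4]), array([-0.8, -0.4,  0.6]), 25.8)
-83 False (array([-78. , -83.2, 112.5]), array([-0. ,  0.2,  0.4]), 26.2)
-82 False (array([-78. , -82. , 112.5]), array([0.2, 0.1, 0.3]), 26.5)
-81 False (array([-78. , -81.2, 112.5]), array([-0.4, -1.9,  1. ]), 26.9)
-80 False (array([-78. , -81. , 112.5]), array([-0.4, -5. ,  3.1]), 27.2)
-79 False (array([-77.9, -80.8, 112.7]), array([-0.7, -8.4,  3.8]), 27.6)
-78 False (array([-77.8, -80.6, 112.8]), array([ -0.4, -10.9,   4.4]), 27.9)
-77 False (array([-77.7, -80.5, 112.8]), array([ -0.6, -14. ,   5.4]), 28.3)
-76 False (array([-77.7, -80.4, 112.9]), array([ -0.4, -16.3,   7.5]), 28.6)
-75 False (array([-77.6, -80.2, 113. ]), array([ -0.6, -19. ,   8.6]), 29.0)
-74 False (array([-77.6, -80.1, 113.1]), array([ -0.7, -22.1,  10.1]), 29.3)
-73 False (array([-77.6, -80. , 113.1]), array([  0.3, -24.1,  11. ]), 29.7)
-72 False (array([-77.5, -79.9, 113.2]), array([ -0.5, -26.6,  12.5]), 30.0)
meas bbox [228 225  16  15 162] [236.2 231.5] (array([ -79. , -110.1,  198.6]), array([ 0.2,  0.6, -0.8]), 31.4)
```

View pics/s6.png

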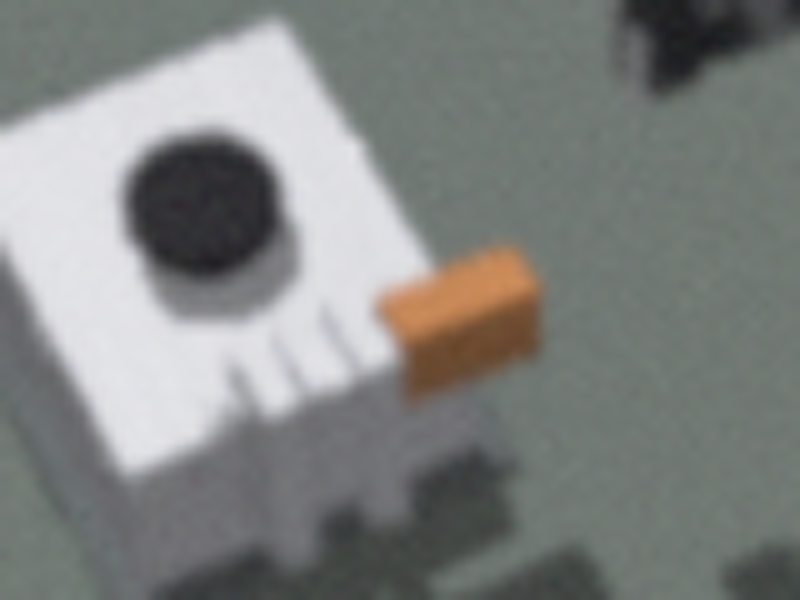

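The stop is rigid at 27 N. In the picture the handle's left edge (380,305) lies where the lug's right face should be, extrapolating from the gaps at (285,355) and (335,325). The pad at (203,203) also sits about 2–3 mm to -y of my estimate, so most of the "4 mm" is a mould y-bias and the pin is home. Now the pad.

```bash
python3 - <<'E'
from h import *
from rig import robot,imaging
y=-.002;q=pick(robot,W(0,y,.116),YAW)
robot.goto(W(0,y,.16),q);robot.line_to(W(0,y,.121),q,max_speed=.08);robot.sleep(.3)
def st(): s=robot.get_state();return (R.from_euler('z',-YAW).apply(s["tool_pos"]-M0)*1e3).round(1),np.array(s["force"]).round(1),round(s["clock"],1)
print(st())
for z in np.arange(.115,.096,-.001):
    g=robot.line_to(W(0,y,z),q,max_speed=.04,guard=28);robot.sleep(.1);r=st();print(round(z*1e3),g,r)
    if g or r[1][2]>22: break
robot.sleep(.5);print(st())
c=imaging.capture("side");np.savez("side7.npz",**c)
cv2.imwrite("pics/s7.png",cv2.resize(c["img"][180:270,180:280],(600,540),interpolation=2))
E
```

```text
(array([  0.4,  -1.8, 121.6]), array([ 0.6, -0. , -0.3]), 32.9)
115 False (array([  0.9,  -1.5, 116.1]), array([0.2, 0.1, 4.8]), 33.3)
114 False (array([  0.9,  -1.5, 115.3]), array([-0. ,  0.4,  4.1]), 33.7)
113 False (array([  0.9,  -1.5, 114.4]), array([0.3, 1. , 5.9]), 34.0)
112 False (array([  0.9,  -1.5, 113.6]), array([-1. ,  0.7,  7.4]), 34.4)
111 False (array([  1. ,  -1.5, 112.8]), array([-0.4,  0.9,  8.2]), 34.7)
110 False (array([  1. ,  -1.5, 112. ]), array([-0.1,  0.7,  8.9]), 35.1)
109 False (array([  1. ,  -1.5, 111.2]), array([-1.4,  0.1,  9.1]), 35.4)
108 False (array([  1. ,  -1.5, 110.3]), array([-1.5,  0.2, 10.4]), 35.8)
107 False (array([  1. ,  -1.5, 109.5]), array([-2.3, -0.1, 10.4]), 36.1)
106 False (array([  1. ,  -1.5, 108.7]), array([-2. , -0.1, 12.4]), 36.5)
105 False (array([  1. ,  -1.5, 108. ]), array([-2. , -1. , 12.8]), 36.8)
104 False (array([  1.1,  -1.4, 108. ]), array([-4.1, -1. , 17. ]), 37.2)
103 False (array([  1.1,  -1.4, 107.9]), array([-7.1, -1. , 21.3]), 37.5)
102 False (array([  1.2,  -1.4, 107.9]), array([-9.1, -1.6, 24.9]), 37.9)
(array([  1.2,  -1.4, 107.9]), array([-9.5, -1.7, 24.5]), 38.4)
```

View pics/s7.png

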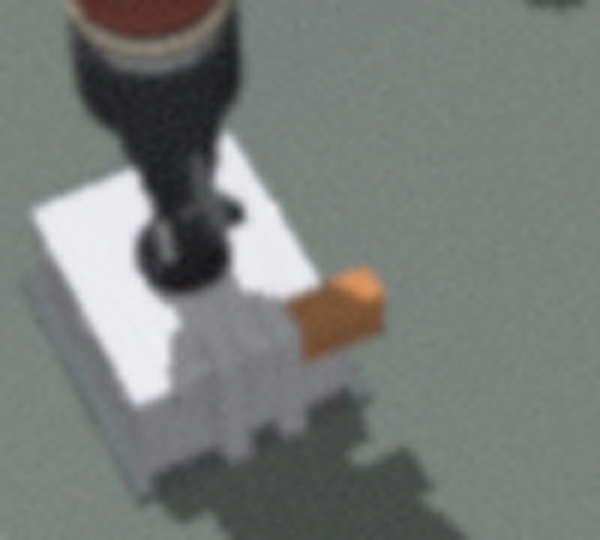

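The picture shows the gripper on the pad at (185,255) and the pin's handle still against the right lug at (340,315). The fingertips travelled 8 mm from contact to a hard stop and the force is steady at 24.5 N. I'm handing in.

```bash
python3 -c "
from rig import robot
robot.sign_off()"
```

```text
the job is handed in; nothing more can be done
```

I shut the lid, pushed the long pin home from the right-hand side and let go of it. I then pressed the pad down to its stop and handed the job in with the gripper still holding it, at about 38 s of the 56 s allowed. The hand-in gives no verdict.

- **Lid:** the depth image shows its top flat, with a slope of about 0.003 and a height of 72.8 mm, so it is shut.
- **Pin:** it did not move when I pushed it again at 27 N, and the last picture shows the handle against the right lug.
- **Pad:** it went down 8 mm to a hard stop, with a steady 24.5 N at hand-in.
- **Bystanders:** I did not re-measure them at the end. The arm kept clear of them on every move.

**One check disagreed:** measured against my estimate of the mould's position, the handle sat about 4 mm short of home, both by touch and by camera. I take most of that to be an error in the mould estimate, because the pad also appeared shifted by 2–3 mm and the handle lines up with the lug face. Even if it were really 4 mm short, it would be inside the 9 mm limit.

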